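# Count along the tea rack and push the box into the third gap

### The job

Starting at the end of the tea rack marked by the red post, count the gaps (full or empty) along the top rail with the fingertips, touching the white pad over the first, then the second, then the third gap, and no pad beyond it. Then push the loose orange tea box along the counter into that third gap until it stops against the back, upright and without lifting it. Leave the other boxes, the cup and the jar where they are.

Things in the scene. Friction and masses are not known exactly. Their poses are not given: they have to be found in the camera images.
- rack: Bottomless metal tea-box rack fixed to the counter: 7 upright dividers, 6 mm thick, 86 mm tall, make 6 gaps, 46 mm clear, 62 mm deep to a back plate. Flat rail 24 mm wide on top, centre line 45 mm behind the mouth, top 91 mm above the counter. Origin: on the counter, middle of the mouth; x points into the gaps, away from the robot, y left along the row. Gap centres: y = +-26, +-78, +-130 mm.
- red_post: Red round post 26 mm in diameter, 100 mm tall, standing at one end of the rack's rail (178 mm from the rack's middle): counting starts from this end. Which end varies. Origin at the centre of its underside.
- grey_post: Grey post of the same shape and size at the other end of the rack. Origin at the centre of its underside.
- tea_box_center (a point): The loose orange tea box with a pale band, standing on the counter in front of the rack: 72 mm long (along its x), 36 mm wide (y), 70 mm tall (z), about 150 g; the point is its centre, 35 mm above its underside. Its x axis points roughly into the rack. It slides on the counter (a few newtons at most). Fully home, its centre is 26 mm inside the mouth and its front stands 10 mm proud of the dividers.
- green_box_center (a point): Green tea box standing in the rack, to be left alone: 72 mm long (along its x), 36 mm wide (y), 70 mm tall (z), about 150 g; the point is its centre, 35 mm above its underside.
- blue_box_center (a point): Blue tea box standing in the rack, to be left alone: 72 mm long (along its x), 36 mm wide (y), 70 mm tall (z), about 150 g; the point is its centre, 35 mm above its underside.
- cup: White cup, 72 mm across, 62 mm tall, on the counter; origin at the centre of its underside. To be left alone.
- jar: Amber jar with a steel lid, 68 mm across, 95 mm tall, on the counter; origin at the centre of its underside. To be left alone.
- pad1: White pad let flush into the top rail over gap 1 as numbered from the left (+y) end whichever end is red; 34 mm along the row, 24 mm wide; rigid. Origin at the centre of its top face, 91 mm above the counter.
- gap1 (a point): Point on the counter at the middle of the mouth of gap 1, numbered from the left (+y) end whichever end is red; axes as the rack's.
- pad2: White pad let flush into the top rail over gap 2 as numbered from the left (+y) end whichever end is red; 34 mm along the row, 24 mm wide; rigid. Origin at the centre of its top face, 91 mm above the counter.
- gap2 (a point): Point on the counter at the middle of the mouth of gap 2, numbered from the left (+y) end whichever end is red; axes as the rack's.
- pad3: White pad let flush into the top rail over gap 3 as numbered from the left (+y) end whichever end is red; 34 mm along the row, 24 mm wide; rigid. Origin at the centre of its top face, 91 mm above the counter.
- gap3 (a point): Point on the counter at the middle of the mouth of gap 3, numbered from the left (+y) end whichever end is red; axes as the rack's.
- pad4: White pad let flush into the top rail over gap 4 as numbered from the left (+y) end whichever end is red; 34 mm along the row, 24 mm wide; rigid. Origin at the centre of its top face, 91 mm above the counter.
- gap4 (a point): Point on the counter at the middle of the mouth of gap 4, numbered from the left (+y) end whichever end is red; axes as the rack's.
- pad5: White pad let flush into the top rail over gap 5 as numbered from the left (+y) end whichever end is red; 34 mm along the row, 24 mm wide; rigid. Origin at the centre of its top face, 91 mm above the counter.
- gap5 (a point): Point on the counter at the middle of the mouth of gap 5, numbered from the left (+y) end whichever end is red; axes as the rack's.
- pad6: White pad let flush into the top rail over gap 6 as numbered from the left (+y) end whichever end is red; 34 mm along the row, 24 mm wide; rigid. Origin at the centre of its top face, 91 mm above the counter.
- gap6 (a point): Point on the counter at the middle of the mouth of gap 6, numbered from the left (+y) end whichever end is red; axes as the rack's.
Things that resemble listed ones, but are neither listed nor needed, are in the scene too. Of the things shaped like the part that bears tea_box_center, the orange one is meant. Of the things like the red_post, leave any that is turquoise; of the rest the larger one is meant.

How it is judged:
On the way, in this order (a step that is already met when the one before it is completed fails the run):
1. a fingertip touches the white pad over the first gap from the red post (((y of red_post in the frame of rack above 0 m and contact force between the fingers and pad1 above 0.3 N) or (y of red_post in the frame of rack below 0 m and contact force between the fingers and pad6 above 0.3 N))), for 0.04 s.
2. a fingertip touches the white pad over the second gap from the red post (((y of red_post in the frame of rack above 0 m and contact force between the fingers and pad2 above 0.3 N) or (y of red_post in the frame of rack below 0 m and contact force between the fingers and pad5 above 0.3 N))), for 0.04 s.
3. a fingertip touches the white pad over the third gap from the red post (((y of red_post in the frame of rack above 0 m and contact force between the fingers and pad3 above 0.3 N) or (y of red_post in the frame of rack below 0 m and contact force between the fingers and pad4 above 0.3 N))), for 0.04 s.
4. the orange box is pushed fully into the third gap from the red post (x of tea_box_center in the frame of rack between 0.022 and 0.03 m and ((y of red_post in the frame of rack above 0 m and y of tea_box_center in the frame of gap3 between -0.009 and 0.009 m) or (y of red_post in the frame of rack below 0 m and y of tea_box_center in the frame of gap4 between -0.009 and 0.009 m)) and angle between the x axis of tea_box_center and the x axis of rack, either way round below 0.2 rad and angle between tea_box_center's own z axis and vertical below 0.06 rad and height (world z) of tea_box_center below 0.04 m), for 0.2 s.
At the end, for the whole second after the job is handed in: The orange tea box stands upright on the counter in the third gap counted from the red post, within 4 mm of fully home against the back, and at rest (all of step 4 and linear speed of tea_box below 0.01 m/s); the robot touches nothing.
It fails at once if a pad beyond the third gap is touched ((y of red_post in the frame of rack above 0 m and (contact force between the fingers and pad4 above 0.3 N or contact force between the fingers and pad5 above 0.3 N or contact force between the fingers and pad6 above 0.3 N)) or (y of red_post in the frame of rack below 0 m and (contact force between the fingers and pad1 above 0.3 N or contact force between the fingers and pad2 above 0.3 N or contact force between the fingers and pad3 above 0.3 N))).
It fails at once if the orange box is lifted or tipped (height (world z) of tea_box_center above 0.047 m or angle between tea_box_center's own z axis and vertical above 0.35 rad).
It fails at once if another box, the cup or the jar is moved by more than 20 mm (distance of any of green_box_center, blue_box_center, cup, jar from where it was at the start of the episode above 0.02 m).
It also fails if it takes over 72 s, if anything falls off the work surface, if the arm or the gripper's body presses on something with over 40 N, if the wrist force passes 120 N, or if a joint passes its speed limit or range.

### The arm

A 7-joint arm with a two-finger parallel gripper is mounted at the origin on the work surface. World frame = base frame: x ahead of the robot, y to its left, z up, the work surface at z = 0. Lengths are in m, angles in rad, forces in N, time in s.
With the tool pointing down it reaches from about 0.4 to 0.85 m from the base axis. Payload 6.9 kg.
Tool frame: the origin (TCP) lies at the very end of the fingers, on their centre line; the grasp point (between the pads) lies grip_point_offset behind it (grip_point_offset is the distance from the TCP to the grasp point, in m); z points along the fingers, y is the line along which they close (so a half turn about z gives the same grasp; the last joint's range is limited). The gripper opens to 85 mm and grips with 20 to 120 N. Pads are 22 mm wide; open, the fingers measure 114 mm over their backs; the gripper's body (76 mm by 85 mm) begins 54 mm behind the grasp point. The pads swing forward as they close: fully open they stand 13 mm farther back than shut.
Start: joints at [1.367, 0.507, -0.238, 1.5, 0.126, 1.149, -0.155], TCP at [0.191, -0.595, 0.231] pointing down, gripper open.
Joint ranges: [-3.08, 3.08], [-0.24, 2.05], [-1.43, 1.35], [0, 2.5], [-1.52, 4.66], [0.17, 1.96], [-2.89, 2.89]. Speed limits (rad/s): [2.39, 2.39, 3.14, 3.14, 3.14, 3.14, 3.14].

### API

Orientations are given as [roll, pitch, yaw] about the fixed x, y, z axes, in that order (R = Rz(yaw) Ry(pitch) Rx(roll)).
In Python, from plant import * gives the robot as it stands.
- The arm moves only by the tool apply_moves, never from a script. Its argument "moves" is a list of rows, each a list of 7 numbers: the shift along the tool's x, y, z in cm, then the turn, a rotation vector about the tool's x, y, z in degrees, then the opening, from -1 (shut) to 1 (fully open). In form: [[x, y, z, wx, wy, wz, hand], ...]. A call has 1 to 8 rows; each row shifts and turns the commanded pose from where the row before left it, along the tool's axes as they then stand; what a row does not reach is not made up. A row lasts 1/12 s, in which the tool goes at most 41.7 mm and 7.16 degrees, less where a joint would pass 70% of its speed; a pose out of reach is approached as far as the arm can. A call with a gripper value outside its range is refused whole. The fingers move at their own pace and stop on an object; "squeeze" is the grip in N (left out, the last holds). Time passes only in rows, so rows that do not move let the fingers close. It gives the time, the measured TCP pose, the force, the opening and the grip force at its end, in the units of the state.
- state(): the state, without advancing time (a new reading comes with each control period).
- camera(name): name is "scene" or "top" or "wrist"; returns a dict with "color" (384x512x3 uint8, red, green, blue), "range_z" (384x512 float32, m along the optical axis (not along the pixel's ray), 0 where there is no reading), "fx", "fy", "cx", "cy" (pixels), "k1" (the pictures are not rectified: a ray, as slopes to the right and down, at radius r is drawn at 1 + k1 r^2 times it, then the intrinsics apply), "R" (3x3) and "t" (3): a world point X has camera coordinates R X + t. Camera axes: x right, y down, z forward; pixel columns grow to the right and rows downward; lengths in m; the calibration is good to about 2 mm. A picture is of the moment at which its call begins.
- finish_job(): hands the job in; it is judged then, once.
Trained networks look in a picture, given as the dict that the camera call returned (one of the last four; its "shot" number tells which), for a name from the list of things; names that differ only in an ending like _2 or _b are one class to them, and where a whole thing is asked for, a point or a joint stands for the part that bears it (a point fixed in the world has none). Each returns a list of dicts, best first, with "confidence" (0 to 1); they miss things now and then, are a little off and sometimes report something else, mostly with a low value. They report only what shows in the picture. A call takes as long as a camera call. They do not tell look-alikes from the thing itself.
- boxes_of(picture, query): "pixel" ([column, row] in pixels, amid what is visible of it).
The state is a dict: "t": time; "joint_positions": joint angles; "qd": joint speeds; "joint_efforts": joint torques, N m; "tool_pos": TCP position; "ee_rot": TCP orientation; "wrist_force": force on the tool from outside, world axes, zero at the start; "wrist_torque": the same for the moment, N m; "width": finger opening in m; "grip_force": force on a finger pad.
Only numpy, scipy, OpenCV 4.12 (cv2) and the standard library are available. Lean on these libraries where they do the work, as an engineer would, in place of code of your own. Each camera call takes 0.05 s, during which the arm holds its last target. There are 200 camera calls.

## Working session

There is one attempt and no reset: what is moved stays moved. The work goes in short steps, Python scripts to look and compute and a tool call to move; the robot and the scene stay as the last step left them, time stands still between calls to the robot, and variables do not carry over. Pictures are saved under pics/ and viewed, at most 10 in all, crops included, and the job is handed in when it is done.

Besides the shell and the picture viewer there is one more tool, called after ">>>" as name(argument=value, ...), one argument or row to a line, values as JSON. apply_moves: Moves the arm, as the interface text tells. Its arguments: {"type":"object","properties":{"moves":{"type":"array"},"squeeze":{"type":"number"}},"required":["moves"]}

```bash
mkdir -p pics; cat > h.py <<'E'
from plant import *
import numpy as np, cv2
def undist(p,c):
    x=(p[0]-c["cx"])/c["fx"]; y=(p[1]-c["cy"])/c["fy"]; r=np.hypot(x,y); s=r
    for _ in range(20): s=r/(1+c["k1"]*s*s)
    k=s/r if r>0 else 1
    return np.array([x*k,y*k,1.])
def atz(p,c,z):
    d=c["R"].T@undist(p,c); o=-c["R"].T@c["t"]
    return o+d*(z-o[2])/d[2]
def atd(p,c):
    u,v=int(round(p[0])),int(round(p[1])); w=c["range_z"][v-1:v+2,u-1:u+2]; w=w[w>0]
    if not len(w): return None
    return c["R"].T@(undist(p,c)*np.median(w)-c["t"])
def proj(X,c):
    q=c["R"]@np.array(X)+c["t"]; x,y=q[:2]/q[2]; k=1+c["k1"]*(x*x+y*y)
    return np.array([c["fx"]*x*k+c["cx"],c["fy"]*y*k+c["cy"]])
def save(c,n,crop=None,s=1):
    im=c["color"][:,:,::-1]
    if crop: im=im[crop[1]:crop[3],crop[0]:crop[2]]
    cv2.imwrite("pics/"+n,cv2.resize(im,None,fx=s,fy=s))
E
python3 - <<'E'
from h import *
for n in("scene","top"):
    c=camera(n); save(c,n+"1.png",s=1.5)
    for q in["red_post","grey_post","tea_box_center","green_box_center","blue_box_center","cup","jar","pad1","rack"]:
        for d in boxes_of(c,q)[:7]:
            if d["confidence"]>.2:
                w=atd(d["pixel"],c); print(n,q,round(d["confidence"],2),np.round(d["pixel"]),None if w is None else w.round(3))
s=state();print(s["t"],s["tool_pos"],s["ee_rot"],s["wrist_force"],s["width"])
E
```

```text
scene red_post 0.94 [187. 297.] [ 0.658 -0.248  0.076]
scene red_post 0.61 [238. 313.] [ 0.733 -0.199  0.05 ]
scene red_post 0.57 [221. 286.] [ 0.676 -0.186  0.064]
scene red_post 0.47 [301. 213.] [0.676 0.036 0.093]
scene grey_post 0.49 [348. 185.] [0.698 0.172 0.1  ]
scene grey_post 0.47 [285. 240.] [ 0.698 -0.037  0.085]
scene tea_box_center 0.8 [241. 212.] [ 0.566 -0.03   0.069]
scene tea_box_center 0.68 [233. 174.] [0.436 0.067 0.052]
scene tea_box_center 0.62 [188. 222.] [ 0.501 -0.124  0.065]
scene tea_box_center 0.27 [284. 241.] [ 0.699 -0.04   0.085]
scene green_box_center 0.48 [231. 254.] [ 0.638 -0.126  0.07 ]
scene blue_box_center 0.65 [283. 242.] [ 0.699 -0.043  0.086]
scene blue_box_center 0.61 [304. 201.] [0.642 0.089 0.071]
scene cup 0.85 [306. 142.] [0.488 0.287 0.063]
scene jar 0.89 [ 95. 267.] [ 0.484 -0.327  0.08 ]
scene pad1 0.6 [262. 242.] [ 0.674 -0.076  0.092]
scene pad1 0.55 [243. 258.] [ 0.675 -0.129  0.091]
scene pad1 0.47 [317. 208.] [0.692 0.07  0.093]
scene pad1 0.47 [300. 215.] [0.678 0.031 0.092]
scene rack 0.68 [285. 241.] [ 0.698 -0.037  0.084]
top r
[... 223 characters left out ...]
center 0.65 [258. 209.] [ 0.536 -0.007  0.07 ]
top tea_box_center 0.65 [294. 234.] [ 0.471 -0.102  0.072]
top green_box_center 0.71 [302. 175.] [ 0.63  -0.125  0.072]
top blue_box_center 0.61 [228. 169.] [0.646 0.077 0.071]
top cup 0.76 [136. 228.] [0.488 0.343 0.007]
top jar 0.97 [373. 240.] [ 0.452 -0.308  0.094]
top pad1 0.6 [227. 153.] [0.686 0.078 0.093]
top pad1 0.51 [307. 159.] [ 0.669 -0.137  0.091]
top pad1 0.5 [250. 156.] [0.678 0.017 0.09 ]
top pad1 0.44 [266. 158.] [ 0.672 -0.026  0.093]
top rack 0.66 [252. 158.] [0.671 0.011 0.091]
1.0 [ 0.19051623 -0.59523639  0.23127208] [-3.14155276e+00 -8.12968971e-06  3.09807754e-01] [-0.18548792  0.43785904  0.59027644] 0.08511606048122196
```

View pics/scene1.png

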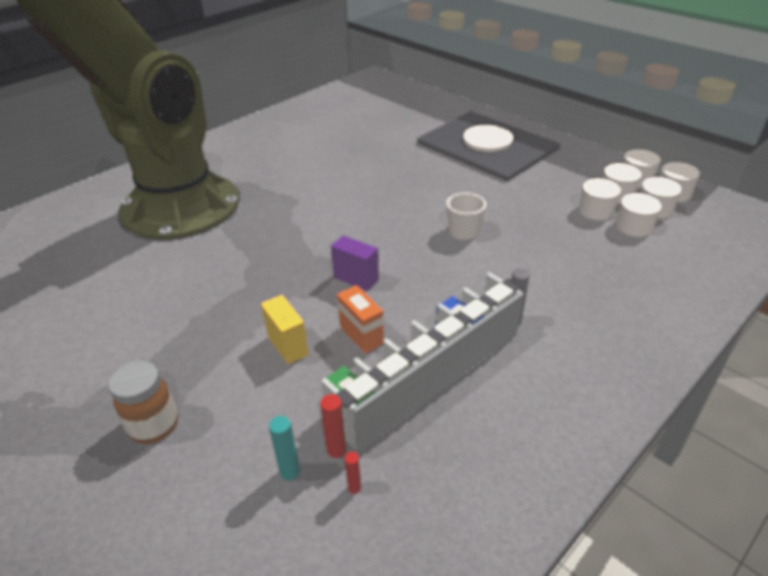

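View pics/top1.png

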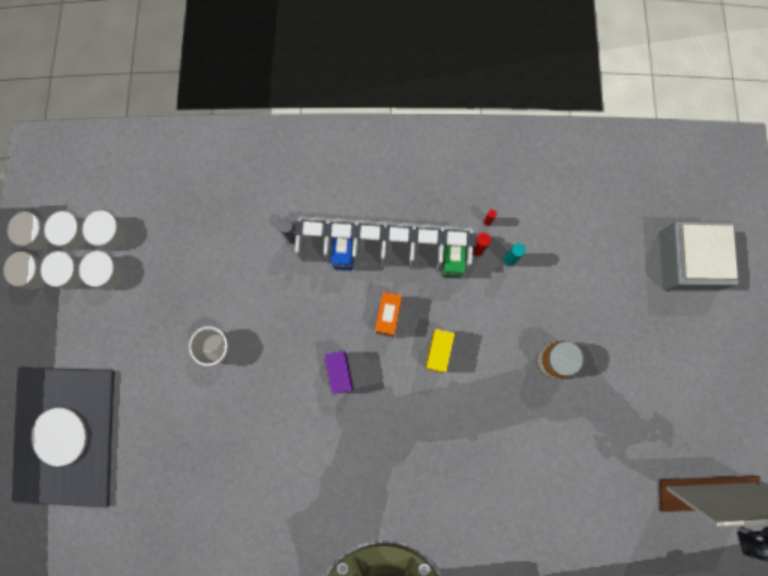

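The red post is at the right end (scene 332,425 and top 483,243 in the 1.5x pictures). Counting from it, the first gap is pad6 with the green box, then pad5, then pad4. The orange box stands roughly in front of gaps 3 and 4 (top 388,313), with yellow and purple look-alikes nearer the robot.

```bash
python3 - <<'E'
from h import *
c=camera("top"); im=c["color"].astype(int)
m=(im.min(2)>190).astype(np.uint8); m[:140]=0;m[172:]=0;m[:,:190]=0;m[:,320:]=0
n,l,st,ce=cv2.connectedComponentsWithStats(m)
P=[]
for i in range(1,n):
    if st[i,4]>25: P.append((ce[i],st[i,4],atz(ce[i],c,.091)))
P.sort(key=lambda a:a[0][0])
for p in P: print(p[0].round(1),p[1],p[2].round(4))
for nm,f in(("orange",(im[:,:,0]>180)&(im[:,:,1]<150)&(im[:,:,1]>50)&(im[:,:,2]<80)),):
    f=f.astype(np.uint8); f[:180]=0;f[240:]=0
    n,l,st,ce=cv2.connectedComponentsWithStats(f)
    i=1+st[1:,4].argmax(); ys,xs=np.where(l==i)
    pts=np.array([atz((x,y),c,.07)[:2] for x,y in zip(xs,ys)],np.float32)
    print(nm,len(xs),cv2.minAreaRect(pts), pts.mean(0))
for q in("red","grey"):
    for d in boxes_of(c,q+"_post")[:3]: print(q,d)
print("fx",c["fx"],"cam",(-c["R"].T@c["t"]).round(3))
E
```

```text
[207.8 152. ] 94 [0.6888 0.13   0.091 ]
[227.2 153.3] 93 [0.6852 0.0775 0.091 ]
[227.4 163.4] 41 [0.6575 0.0763 0.091 ]
[246.4 154.5] 94 [0.6821 0.0256 0.091 ]
[265.4 155.7] 95 [ 0.6789 -0.0258  0.091 ]
[284.7 157.1] 95 [ 0.6752 -0.0776  0.091 ]
[303.3 168.5] 29 [ 0.6442 -0.1273  0.091 ]
[304.4 158.5] 95 [ 0.6717 -0.1308  0.091 ]
orange 238 ((0.538759708404541, -0.007454400882124901), (0.03441110998392105, 0.06957355886697769), 78.93946075439453) [ 0.53827095 -0.00727026]
grey {'pixel': [192.7, 151.5], 'confidence': 0.42}
grey {'pixel': [265.5, 156.2], 'confidence': 0.33}
fx 433.4728531168148 cam [ 0.404 -0.014  1.229]
```

>>> apply_moves(
  moves=[
    [0,0,0,0,0,7.1,-1],
    [0,0,0,0,0,7.1,-1],
    [0,0,0,0,0,7.2,-1],
    [2,-2.2,0,0,0,0,-1],
    [2.2,-2.4,0,0,0,0,-1],
    [2.4,-2.6,0,0,0,0,-1],
    [2.4,-2.6,0,0,0,0,-1],
    [2.4,-2.6,0,0,0,0,-1],
  ],
  squeeze=20,
)

```text
t: 1.82
tool_pos: [0.3131, -0.4775, 0.2314]
ee_rot: [3.141, -0.0, -0.063]
wrist_force: [1.0, -0.5, 0.1]
width: -0.0
grip_force: 0.0
```

>>> apply_moves(
  moves=[
    [2.4,-2.6,0,0,0,0,-1],
    [2.4,-2.6,0,0,0,0,-1],
    [2.4,-2.6,0,0,0,0,-1],
    [2.4,-2.6,0,0,0,0,-1],
    [2.4,-2.6,0,0,0,0,-1],
    [2.4,-2.6,0,0,0,0,-1],
    [2.4,-2.6,0,0,0,0,-1],
    [2.4,-2.6,0,0,0,0,-1],
  ],
)

```text
t: 2.48
tool_pos: [0.5179, -0.2818, 0.2315]
ee_rot: [3.141, -0.0, -0.063]
wrist_force: [1.1, 0.0, 0.7]
width: -0.0
grip_force: 0.0
```

>>> apply_moves(
  moves=[
    [2.4,-2.6,0,0,0,0,-1],
    [2.4,-2.6,0,0,0,0,-1],
    [2.4,-2.6,0,0,0,0,-1],
    [2.4,-2.6,1,0,0,0,-1],
    [2.0,-2.4,2,0,0,0,-1],
    [1.6,-2.0,2,0,0,0,-1],
    [1.2,-1.5,2,0,0,0,-1],
    [0,0,0,0,0,0,-1],
  ],
)

```text
t: 3.15
tool_pos: [0.6712, -0.1234, 0.1564]
ee_rot: [-3.137, 0.005, -0.057]
wrist_force: [-0.2, 0.3, 0.2]
width: 0.0001
grip_force: 0.0
```

```bash
python3 - <<'E'
from h import *
s=state(); print(s["tool_pos"],s["ee_rot"],s["wrist_force"],s["qd"].max() if hasattr(s["qd"],'max') else s["qd"])
c=camera("wrist"); save(c,"wrist1.png",s=1.5)
for q in["pad1"]:
    for d in boxes_of(c,q):
        w=atd(d["pixel"],c); print(round(d["confidence"],2),d["pixel"],None if w is None else w.round(4), atz(d["pixel"],c,.091).round(4))
print(grip_point_offset if 'grip_point_offset' in globals() else s.keys())
for X in((.6717,-.1308,.091),(.6752,-.0776,.091),(.6789,-.0258,.091)): print(proj(X,c))
E
```

```text
[ 0.6711909  -0.12339249  0.1564031 ] [-3.13727512  0.00543776 -0.05665702] [-0.21154547  0.33736085  0.21531261] 0.06110649331971107
0.97 [106.2, 205.7] [ 0.6763 -0.0232  0.0907] [ 0.6764 -0.0234  0.091 ]
0.87 [267.4, 205.8] [ 0.6706 -0.1296  0.0906] [ 0.6708 -0.1296  0.091 ]
0.79 [186.6, 206.8] [ 0.6729 -0.0771  0.091 ] [ 0.6729 -0.0771  0.091 ]
0.68 [35.3, 202.4] [0.6813 0.0264 0.0911] [0.6812 0.0265 0.091 ]
0.0187
[269.17887702 204.36362636]
[186.97276303 203.44809206]
[108.99003777 202.00802556]
```

View pics/wrist1.png

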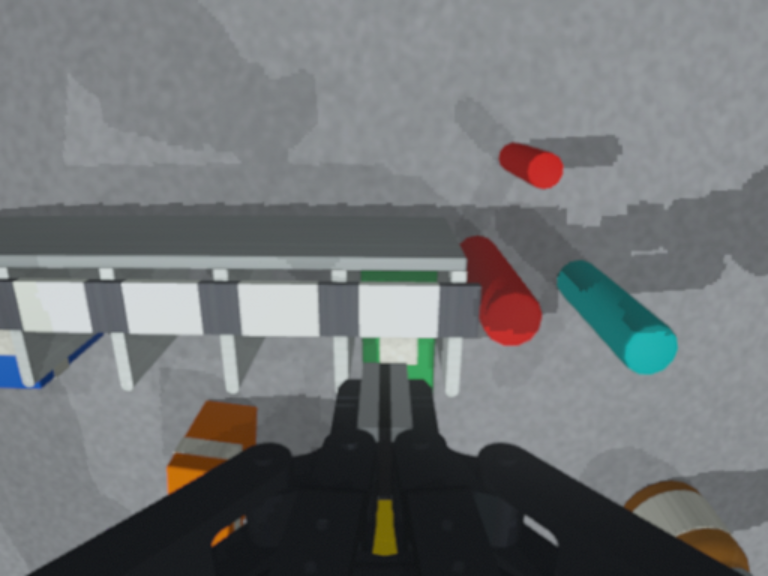

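The wrist picture shows the pads where the top map put them, with pad6 at 400,310, pad5 at 279,308 and pad4 at 163,306 (1.5x pixels). The hand is over the first pad, beside the red post.

>>> apply_moves(
  moves=[
    [0,0,1,0,0,0,-1],
    [0,0,1,0,0,0,-1],
    [0,0,1,0,0,0,-1],
    [0,0,1,0,0,0,-1],
    [0,0,1,0,0,0,-1],
    [0,0,0.5,0,0,0,-1],
    [0,0,0,0,0,0,-1],
    [0,0,0,0,0,0,-1],
  ],
)

```text
t: 3.92
tool_pos: [0.6707, -0.1296, 0.106]
ee_rot: [-3.141, 0.001, -0.063]
wrist_force: [0.6, 0.0, 0.9]
width: 0.0002
grip_force: 0.0
```

>>> apply_moves(
  moves=[
    [0,0,0.7,0,0,0,-1],
    [0,0,0.4,0,0,0,-1],
    [0,0,0.2,0,0,0,-1],
    [0,0,0.2,0,0,0,-1],
    [0,0,0.1,0,0,0,-1],
    [0,0,0,0,0,0,-1],
    [0,0,0,0,0,0,-1],
  ],
)

```text
t: 4.5
tool_pos: [0.6707, -0.1295, 0.0912]
ee_rot: [3.141, -0.0, -0.063]
wrist_force: [-2.8, 0.4, 5.4]
width: -0.0003
grip_force: 3.0
```

First pad touched at about 5 N. Next is the second.

>>> apply_moves(
  moves=[
    [0,0,-1,0,0,0,-1],
    [0,0,-0.6,0,0,0,-1],
    [0,-1.3,0,0,0,0,-1],
    [0,-1.6,0,0,0,0,-1],
    [0,-1.4,0,0,0,0,-1],
    [0,-0.9,0,0,0,0,-1],
    [0,0,0,0,0,0,-1],
    [0,0,0,0,0,0,-1],
  ],
)

```text
t: 5.17
tool_pos: [0.6741, -0.0761, 0.106]
ee_rot: [-3.142, 0.0, -0.061]
wrist_force: [-0.0, -0.2, -0.3]
width: -0.0002
grip_force: 0.0
```

>>> apply_moves(
  moves=[
    [0,0,0.7,0,0,0,-1],
    [0,0,0.5,0,0,0,-1],
    [0,0,0.2,0,0,0,-1],
    [0,0,0.2,0,0,0,-1],
    [0,0,0,0,0,0,-1],
    [0,0,0,0,0,0,-1],
    [0,0,0,0,0,0,-1],
  ],
)

```text
t: 5.75
tool_pos: [0.6733, -0.0789, 0.0912]
ee_rot: [3.141, 0.001, -0.064]
wrist_force: [-5.9, -0.2, 10.8]
width: 0.0001
grip_force: 5.3
```

>>> apply_moves(
  moves=[
    [0,0,-1,0,0,0,-1],
    [0,0,-0.6,0,0,0,-1],
    [0,-1.3,0,0,0,0,-1],
    [0,-1.6,0,0,0,0,-1],
    [0,-1.4,0,0,0,0,-1],
    [0,-0.9,0,0,0,0,-1],
    [0,0,0,0,0,0,-1],
    [0,0,0,0,0,0,-1],
  ],
)

```text
t: 6.42
tool_pos: [0.6772, -0.0242, 0.1059]
ee_rot: [-3.142, 0.001, -0.061]
wrist_force: [0.8, -0.8, 0.1]
width: 0.0
grip_force: 0.0
```

>>> apply_moves(
  moves=[
    [0,0,0.7,0,0,0,-1],
    [0,0,0.5,0,0,0,-1],
    [0,0,0.2,0,0,0,-1],
    [0,0,0.2,0,0,0,-1],
    [0,0,0,0,0,0,-1],
    [0,0,0,0,0,0,-1],
    [0,0,0,0,0,0,-1],
  ],
)

```text
t: 7.0
tool_pos: [0.6767, -0.027, 0.0912]
ee_rot: [3.141, 0.001, -0.065]
wrist_force: [-5.1, -0.5, 10.2]
width: 0.0
grip_force: 5.2
```

>>> apply_moves(
  moves=[
    [0,0,-2,0,0,0,-1],
    [0,0,-3,0,0,0,-1],
    [0,0,-3,0,0,0,-1],
    [-2,0,-2,0,0,0,0],
    [-3.5,0,0,0,0,0,1],
    [-3.5,0,0,0,0,0,1],
    [-3.5,0,0,0,0,0,1],
    [-3.5,0,0,0,0,0,1],
  ],
)

```text
t: 7.67
tool_pos: [0.5158, -0.0164, 0.19]
ee_rot: [3.141, 0.0, -0.064]
wrist_force: [-0.1, 0.5, 0.8]
width: 0.0605
grip_force: 0.0
```

>>> apply_moves(
  moves=[
    [0,0,0,0,0,7,1],
    [0,0,0,0,0,0,1],
    [0,0,0,0,0,0,1],
  ],
)

```text
t: 7.92
tool_pos: [0.5184, -0.0163, 0.1906]
ee_rot: [3.141, -0.002, -0.183]
wrist_force: [1.0, 0.3, 0.2]
width: 0.0851
grip_force: 0.0
```

```bash
python3 - <<'E'
from h import *
s=state(); print(s["tool_pos"],s["ee_rot"],s["width"])
for n in("wrist","top"):
    c=camera(n); save(c,n+"2.png",s=1.5); im=cv2.cvtColor(c["color"],cv2.COLOR_RGB2HSV)
    H,W=np.indices(c["range_z"].shape)
    # points by depth
    m=(im[:,:,0]<16)&(im[:,:,1]>140)&(im[:,:,2]>90)
    pts=[atd((x,y),c) for y,x in zip(*np.where(m))]
    pts=np.array([p for p in pts if p is not None])
    g=pts[(abs(pts[:,2]-.07)<.006)&(np.hypot(pts[:,0]-.54,pts[:,1]+.007)<.07)]
    print(n,len(pts),len(g),g[:,:2].mean(0),cv2.minAreaRect(g[:,:2].astype(np.float32)),g[:,:2].min(0),g[:,:2].max(0))
E
```

```text
[ 0.51841615 -0.01626462  0.19063388] [ 3.14149088e+00 -1.53357779e-03 -1.83302579e-01] 0.08514405625543732
wrist 3124 3015 [ 0.53963501 -0.00692099] ((0.5373515486717224, -0.00640927255153656), (0.035454533994197845, 0.07115273922681808), 79.42979431152344) [ 0.49962531 -0.02992159] [0.57500661 0.0168199 ]<stdin>:11: RuntimeWarning: Mean of empty slice.
  ret = um.true_divide(
Traceback (most recent call last):
ValueError: zero-size array to reduction operation minimum which has no identity
```

View pics/wrist2.png

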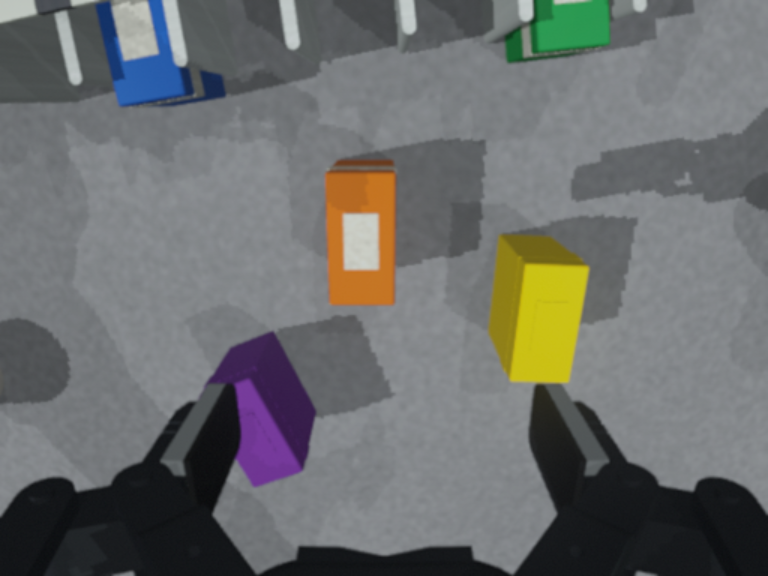

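The wrist picture shows the orange box (360,238) square to the hand at yaw -10.5° and clear of the purple and yellow boxes. I'll take it by its rear end, low down, and keep it on the counter.

>>> apply_moves(
  moves=[
    [-0.7,-1.3,0,0,0,0,1],
    [0,0,3,0,0,0,1],
    [0,0,4,0,0,0,1],
    [0,0,4,0,0,0,1],
    [0,0,3,0,0,0,1],
    [0,0,2,0,0,0,1],
    [0,0,1,0,0,0,1],
    [0,0,0,0,0,0,1],
  ],
)

```text
t: 8.68
tool_pos: [0.5127, -0.0016, 0.0179]
ee_rot: [3.141, 0.004, -0.184]
wrist_force: [0.4, 0.4, 0.5]
width: 0.0852
grip_force: 0.0
```

>>> apply_moves(
  moves=[
    [0,0,0.6,0,0,0,1],
    [0,0,0,0,0,0,1],
    [0,0,0,0,0,0,-1],
    [0,0,0,0,0,0,-1],
    [0,0,0,0,0,0,-1],
    [0,0,0,0,0,0,-1],
    [0,0,0,0,0,0,-1],
  ],
  squeeze=20,
)

```text
t: 9.27
tool_pos: [0.5136, -0.0019, 0.0149]
ee_rot: [3.142, -0.001, -0.185]
wrist_force: [-0.8, -0.6, 4.7]
width: 0.0363
grip_force: 7.6
```

Gripped at 36 mm. Next I'll turn it in line with the gap and shift it right onto the gap line, then check before going in.

>>> apply_moves(
  moves=[
    [0,0,0,0,0,-2.3,-1],
    [0,0.3,0,0,0,-2.3,-1],
    [0.5,0.4,0,0,0,-2.3,-1],
    [0.8,0.4,0,0,0,0,-1],
    [0.8,0.1,0,0,0,0,-1],
    [0.8,0,0,0,0,0,-1],
    [0.6,0,0,0,0,0,-1],
    [0,0,0,0,0,0,-1],
  ],
)

```text
t: 9.93
tool_pos: [0.5458, -0.0161, 0.0148]
ee_rot: [3.141, 0.003, -0.065]
wrist_force: [-4.0, -0.2, 9.5]
width: 0.0359
grip_force: 9.4
```

```bash
python3 - <<'E'
from h import *
s=state(); print(s["tool_pos"],s["ee_rot"],s["width"],s["wrist_force"],s["grip_force"])
c=camera("wrist"); save(c,"wrist3.png",s=1.5)
ym=np.array([.0656,.9978]); xm=np.array([.9978,-.0656]); g=np.array([.6328,-.0218])
im=cv2.cvtColor(c["color"],cv2.COLOR_RGB2HSV)
m=(im[:,:,0]<16)&(im[:,:,1]>140)&(im[:,:,2]>90)
P=[atd((x,y),c) for y,x in zip(*np.where(m))]; P=np.array([p for p in P if p is not None])
P=P[abs(P[:,2]-.07)<.006]; q=P[:,:2]-g; q=np.c_[q@xm,q@ym]
print(len(P),P[:,2].mean(),q.min(0),q.max(0),cv2.minAreaRect(q.astype(np.float32)))
# pad and divider lateral positions in rack frame about gap4
for d in boxes_of(c,"pad1"):
    w=atz(d["pixel"],c,.091)[:2]-g; print(d["confidence"],d["pixel"],(w@xm).round(4),(w@ym).round(4))
E
```

```text
[ 0.54582172 -0.01609204  0.01482418] [ 3.14109992e+00  2.56532035e-03 -6.47795902e-02] 0.035902701189838675 [-3.95643489 -0.16759113  9.50761336] 9.41873699426651
10898 0.06962406409940533 [-0.0980442  -0.01744339] [-0.02729954  0.01867569] ((-0.06265243142843246, 0.0006783995777368546), (0.036069225519895554, 0.07078083604574203), 89.80256652832031)
0.36 [311.8, 33.3] 0.0031 -0.0092
```

View pics/wrist3.png

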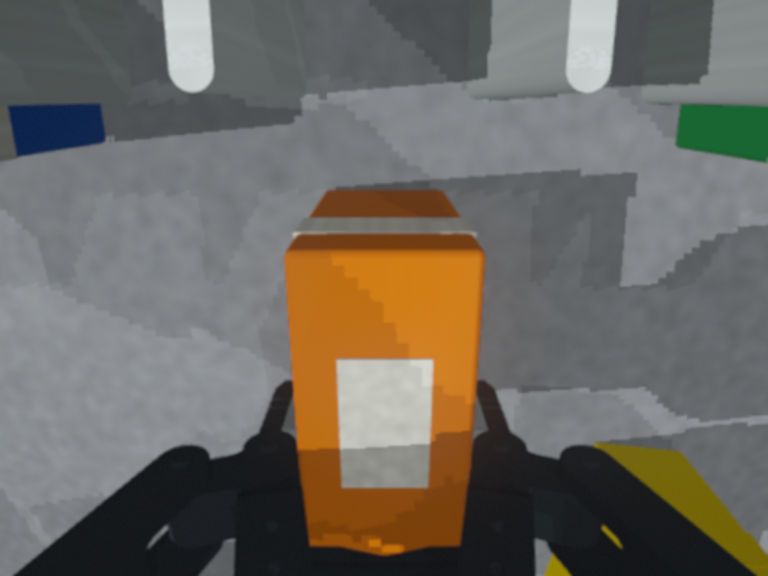

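The box (384,400) is centred between the two dividers of the third gap (189 and 588, row 80), with the green front two gaps to the right. Sliding in.

>>> apply_moves(
  moves=[
    [0.8,0.05,-0.05,0,0,0,-1],
    [1.0,0,0,0,0,0,-1],
    [1.0,0,0,0,0,0,-1],
    [1.0,0,0,0,0,0,-1],
    [1.0,0,0,0,0,0,-1],
    [0.8,0,0,0,0,0,-1],
    [0.4,0,0,0,0,0,-1],
    [0,0,0,0,0,0,-1],
  ],
)

```text
t: 10.7
tool_pos: [0.6075, -0.0205, 0.0149]
ee_rot: [-3.142, -0.001, -0.065]
wrist_force: [0.8, 0.5, 1.1]
width: 0.0358
grip_force: 8.4
```

>>> apply_moves(
  moves=[
    [0,0,0,0,0,0,1],
    [0,0,0,0,0,0,1],
    [0,0,0,0,0,0,1],
    [0,0,0,0,0,0,1],
    [-1.5,0,0,0,0,0,1],
    [-2,0,0,0,0,0,1],
    [-1.5,0,0,0,0,0,1],
    [0,0,-0.5,0,0,0,1],
  ],
)

```text
t: 11.37
tool_pos: [0.5528, -0.0171, 0.019]
ee_rot: [3.141, 0.005, -0.064]
wrist_force: [-0.0, -0.9, 0.4]
width: 0.086
grip_force: 0.0
```

>>> apply_moves(
  moves=[
    [0,0,0,0,0,0,-1],
    [0,0,0,0,0,0,-1],
    [0,0,0,0,0,0,-1],
    [0,0,0,0,0,0,-1],
    [0,0,0,0,0,0,-1],
    [0,0,0,0,0,0,-1],
  ],
)

```text
t: 11.87
tool_pos: [0.5572, -0.0172, 0.0196]
ee_rot: [-3.142, -0.0, -0.065]
wrist_force: [-0.1, 0.5, 0.5]
width: 0.0125
grip_force: 0.0
```

```bash
cat > look.py <<'E'
from h import *
import sys
s=state(); print(s["tool_pos"],s["ee_rot"],s["width"],s["wrist_force"])
c=camera("wrist"); save(c,sys.argv[1],s=1.5)
ym=np.array([.0656,.9978]); xm=np.array([.9978,-.0656]); g=np.array([.6328,-.0218])
im=cv2.cvtColor(c["color"],cv2.COLOR_RGB2HSV)
m=(im[:,:,0]<16)&(im[:,:,1]>140)&(im[:,:,2]>90)
P=[atd((x,y),c) for y,x in zip(*np.where(m))]; P=np.array([p for p in P if p is not None])
P=P[abs(P[:,2]-.07)<.006]; q=P[:,:2]-g; q=np.c_[q@xm,q@ym]
q=q[abs(q[:,1])<.05]
print(len(q),q.min(0),q.max(0),cv2.minAreaRect(q.astype(np.float32)), "tool",xm@(s["tool_pos"][:2]-g),ym@(s["tool_pos"][:2]-g))
E
python3 look.py wrist4.png
```

```text
[ 0.55716538 -0.01720195  0.01961178] [-3.14151037e+00 -1.30379784e-05 -6.48636608e-02] 0.012532382761207895 [-0.08627399  0.54141881  0.50689674]
13628 [-0.03755525 -0.01763644] [0.02469955 0.01831535] ((-0.006452701985836029, 0.00035013072192668915), (0.06223679706454277, 0.035948045551776886), 0.10857919603586197) tool -0.07576985836826962 -0.0003736934048394246
```

>>> apply_moves(
  moves=[
    [0.6,0,0,0,0,0,-1],
    [0.8,0,0,0,0,0,-1],
    [0.8,0,0,0,0,0,-1],
    [0.7,0,0,0,0,0,-1],
    [0.6,0,0,0,0,0,-1],
    [0.5,0,0,0,0,0,-1],
    [0.4,0,0,0,0,0,-1],
    [0,0,0,0,0,0,-1],
  ],
)

```text
t: 12.58
tool_pos: [0.6017, -0.0201, 0.0197]
ee_rot: [-3.141, -0.001, -0.065]
wrist_force: [0.0, -0.1, -0.0]
width: 0.0
grip_force: 0.0
```

```bash
python3 look.py wrist5.png
```

```text
[ 0.60172304 -0.02009533  0.01967853] [-3.14145033e+00 -6.61760682e-04 -6.49661785e-02] 5.975081426807464e-06 [ 0.04036268 -0.0758185  -0.01750021]
10190 [-0.0177206  -0.01765155] [0.02553413 0.0181591 ] ((0.00390969030559063, 0.00025097280740737915), (0.03575902059674263, 0.04331519454717636), 89.84900665283203) tool -0.031120413382793748 -0.00033772419048978407
```

View pics/wrist5.png

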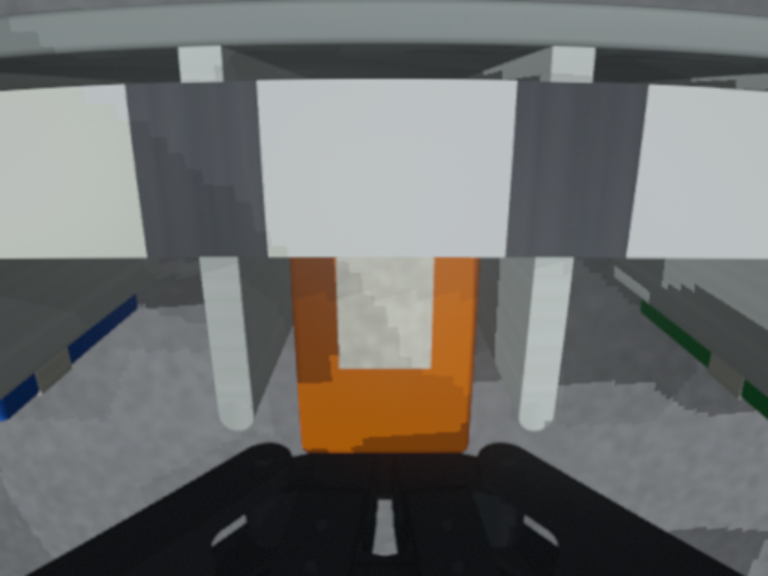

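The box (385,350) sits straight in the gap, with both dividers clear and about 9 mm still to go. I'll raise the hand a little to keep its body off the dividers, then press it home.

>>> apply_moves(
  moves=[
    [0,0,-1.2,0,0,0,-1],
    [0.3,0,0,0,0,0,-1],
    [0.3,0,0,0,0,0,-1],
    [0.2,0,0,0,0,0,-1],
    [0.1,0,0,0,0,0,-1],
    [0,0,0,0,0,0,-1],
  ],
)

```text
t: 13.13
tool_pos: [0.6099, -0.0207, 0.0317]
ee_rot: [-3.142, -0.0, -0.065]
wrist_force: [-1.5, -0.0, 0.5]
width: -0.0
grip_force: 0.5
```

>>> apply_moves(
  moves=[
    [0.1,0,0,0,0,0,-1],
    [0.05,0,0,0,0,0,-1],
    [0,0,0,0,0,0,-1],
  ],
)

```text
t: 13.38
tool_pos: [0.6108, -0.0207, 0.0316]
ee_rot: [3.141, 0.001, -0.065]
wrist_force: [-3.6, -0.2, 2.1]
width: 0.0
grip_force: 1.6
```

>>> apply_moves(
  moves=[
    [0.1,0,0,0,0,0,-1],
    [0.1,0,0,0,0,0,-1],
    [0,0,0,0,0,0,-1],
    [0,0,0,0,0,0,-1],
  ],
)

```text
t: 13.72
tool_pos: [0.6107, -0.0207, 0.0315]
ee_rot: [3.141, 0.005, -0.065]
wrist_force: [-9.7, 1.0, 8.1]
width: -0.0004
grip_force: 4.8
```

```bash
python3 look.py wrist6.png
```

```text
[ 0.61073105 -0.02073133  0.0315468 ] [ 3.14109235  0.00476411 -0.06462626] -0.0004343330059363492 [-9.67942488  1.02782454  8.08658177]
9262 [-0.01083208 -0.01744968] [0.06025478 0.01797732] ((0.024735327810049057, 0.00021578185260295868), (0.035394374281167984, 0.0711120069026947), 89.87577819824219) tool -0.022090504555438272 -0.00038140596812270833
```

It has stopped against the back: the tool no longer advances, the force is rising, and the box centre is about 25 mm in. Backing off and checking.

>>> apply_moves(
  moves=[
    [-0.5,0,0,0,0,0,-1],
    [-2,0,0,0,0,0,-1],
    [-3,0,0,0,0,0,-1],
    [-2,0,-2,0,0,0,-1],
    [0,0,-4,0,0,0,-1],
    [0,0,-4,0,0,0,-1],
    [0,0,-2,0,0,0,-1],
    [0,0,0,0,0,0,-1],
  ],
)

```text
t: 14.43
tool_pos: [0.542, -0.0159, 0.1571]
ee_rot: [-3.141, -0.011, -0.065]
wrist_force: [0.5, -0.5, -0.2]
width: -0.0004
grip_force: 0.0
```

```bash
python3 look.py wrist7.png
```

```text
[ 0.54196053 -0.01585978  0.15705243] [-3.14097718 -0.01067445 -0.06505527] -0.00039092626172346955 [ 0.45013116 -0.4614912  -0.20141579]
1194 [-0.01090273 -0.01749927] [0.0341588  0.01819723] ((0.011595670133829117, 0.0003771688789129257), (0.04501201957464218, 0.03571875020861626), 0.189642533659935) tool -0.09102929772342248 -3.191533943893918e-05
```

View pics/wrist7.png

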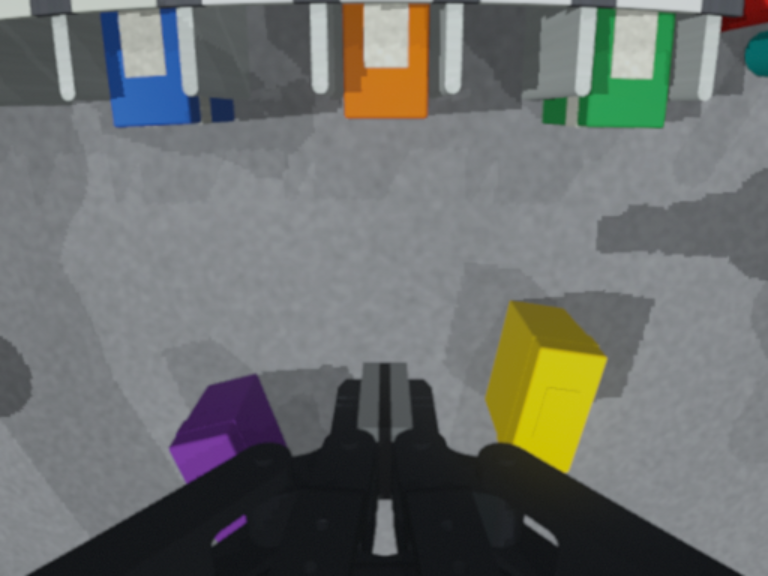

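The picture shows the orange box (386,60) upright in the third gap from the red post. Green (630,70) and blue (150,70) are unmoved and the hand is clear.

```bash
python3 -c "
from plant import *
print(finish_job())"
```

```text
the job is handed in; nothing more can be done
None
```

I touched the white pads over the first, second and third gaps from the red post in order, then slid the orange box upright into the third gap until it stopped against the back (centre about 25 mm inside the mouth), and handed the job in; the judge returned no verdict.

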